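# Clamp the pressure pot and set its air valve

### The job

Get the resin pressure pot ready: first swing the hinged clamp bar on its lid all the way down until it rests in the fork-shaped catch at the rim. Only then open the air valve, turning its lever until it lies exactly in line with the aluminium pointer under it, without swinging the lever clearly past the pointer. Leave the pointer as it is set and do not disturb the jar, the foil roll or the brush.

Things in the scene. Friction and masses are not known exactly. Their poses are not given: they have to be found in the camera images.
- pot: Fixed round grey pot, 150 mm diameter, lid 166 mm diameter with its top 130 mm above the table. Origin: centre of the underside; z up. Its -x axis points from the pot's centre to the catch: two upright steel cheeks (28 mm clear between them, tops 156 mm above the table) on an ear 94 mm from the centre, roughly facing the robot.
- latch_hinge (a point): Point on the clamp bar's hinge axis, on the lid: above the middle of the pot, at x 0, y 0, z 146 mm in the pot's frame. The hinge axis is the pot's y axis. Axes as the pot's.
- latch_knob (a point): Centre of the black ball knob (32 mm diameter) at the free end of the clamp bar, 136 mm from the hinge axis. The bar is steel, 22 mm wide and 8 mm thick, its middle line running from the hinge to the knob. Closed, the knob stands out beyond the catch, 136 mm from the pot's centre and 146 mm above the table, with free air under it.
- latch (a joint): Clamp bar angle, rad: 0 = closed, level, resting in the catch; 1.57 = upright; up to 2.1 leaning back. The bar stays where it is left (stiff hinge, about 2 N at the knob).
- valve: Fixed air valve on a dark bench plate (100 x 170 x 10 mm): a pipe along the plate's y axis, 50 mm above the table, brass valve body in its middle, upright stem. Origin: centre of the plate's underside, under the stem; z up.
- valve_axis (a point): Point on the upright turning axis of the lever and the pointer, at the lever's mid height, 112 mm above the table. Axes as the valve's.
- lever_tip (a point): Outer end of the lever, 120 mm from the turning axis, 112 mm above the table. The lever is level; its black grip, 22 mm wide and 16 mm high, lies 53 to 123 mm from the axis. The point's -x axis points out along the lever.
- lever (a joint): Lever angle, rad: 0 = shut, lever along the valve's -x axis (roughly towards the robot); grows anticlockwise seen from above, towards the valve's -y, up to 1.6. It stays where it is left (about 3 N at the grip). Starts shut or nearly so.
- pointer_tip (a point): Top of the upturned end of the pointer, 144 mm from the turning axis, 111 mm above the table. The pointer is a flat aluminium bar 10 mm wide on a collar round the stem, 77 to 83 mm above the table; only its upturned end (8 mm thick) rises higher, outside the lever's sweep. The point's -x axis points out along the pointer.
- pointer (a joint): Pointer angle, rad, with the same zero and sense as the lever's: lever and pointer are in line when the two values are equal. Tight; not to be moved.
- jar: Loose amber jar with a steel cap, 60 mm diameter, 85 mm tall, upright; origin at the centre of its underside. A bystander.
- foil_roll: Loose roll of copper foil lying flat, 84 mm diameter, 22 mm high; origin at the centre of its underside. A bystander.
- brush: Loose flat brush lying on the table along its x axis, bristles to +x, 200 x 42 x 20 mm; origin under its middle. A bystander.
Not all that is in view belongs to the job. What is shaped like the pot but green is not meant.

How it is judged:
On the way, in this order (a step that is already met when the one before it is completed fails the run):
1. the clamp bar rests in its catch while the valve is still shut (value of joint latch below 0.05 rad and value of joint lever below 0.3 rad), for 0.2 s.
2. the lever lies in line with the pointer, the bar still in its catch (angle between the x axis of lever_tip and the x axis of pointer_tip, either way round below 0.08 rad and value of joint latch below 0.05 rad), for 0.2 s.
At the end, for the whole second after the job is handed in: The clamp bar is within 0.05 rad (about 6 mm at the knob) of resting in its catch, and the lever is at rest within 0.08 rad (10 mm at its tip) of the pointer's direction (all of step 2 and velocity of joint lever between -0.02 and 0.02 rad/s); the robot touches nothing.
It fails at once if the lever swings more than 0.2 rad past the pointer (y of lever_tip in the frame of pointer_tip below -0.024 m).
It fails at once if the pointer is shifted by more than 8 mm at its tip (distance of pointer_tip from where it was at the start of the episode above 0.008 m).
It fails at once if the jar, the foil roll or the brush is shifted by more than 30 mm or the jar is tipped (distance of any of jar, foil_roll, brush from where it was at the start of the episode above 0.03 m or angle between jar's own z axis and vertical above 0.3 rad).
It also fails if it takes over 51 s, if anything falls off the work surface, if the arm or the gripper's body presses on something with over 40 N, if the wrist force passes 120 N, or if a joint passes its speed limit or range.

### The arm

A 7-joint arm with a two-finger parallel gripper is mounted at the origin on the work surface. World frame = base frame: x ahead of the robot, y to its left, z up, the work surface at z = 0. Lengths are in m, angles in rad, forces in N, time in s.
With the tool pointing down it reaches from about 0.425 to 0.875 m from the base axis. Payload 4.7 kg.
Tool frame: the origin (TCP) lies between the finger pads; the fingertips stand 14 mm ahead of it and the grasp point (between the pads) lies 5 mm behind it; z points along the fingers, y is the line along which they close (so a half turn about z gives the same grasp; the last joint's range is limited). The gripper opens to 87 mm and grips with 3 to 60 N. Pads are 19 mm wide; open, the fingers measure 117 mm over their backs; the gripper's body (75 mm by 190 mm) begins 51 mm behind the grasp point.
Start: joints at [-1.251, 0.321, -0.07, 1.45, 0.023, 1.371, -0.057], TCP at [0.196, 0.62, 0.208] pointing down, gripper open.
Joint ranges: [-2.86, 2.86], [-0.3, 2.09], [-1.38, 1.24], [0.06, 2.45], [-1.56, 4.7], [0.09, 2.05], [-2.69, 2.69]. Speed limits (rad/s): [2.57, 2.57, 3.14, 3.14, 3.14, 3.14, 3.14].

### API

Orientations are given as a rotation vector (axis times angle).
In Python, from bench import ctrl gives the robot as it stands.
- The arm moves only by the tool step_arm, never from a script. Its argument "commands" is a list of rows, each an object with "travel": the shift along the tool's x, y, z in m, a list of three; "turn": the turn, a rotation vector about the tool's x, y, z in degrees, a list of three. A call has 1 to 5 rows; each row is the pose to reach, as a shift and turn from the pose commanded when the call began, along the tool's axes at that moment; what a row does not reach only later rows make up. A row lasts 1/10 s, in which the tool goes at most 50 mm and 8.59 degrees, less where a joint would pass 70% of its speed; a pose out of reach is approached as far as the arm can. A call with a gripper value outside its range is refused whole. "gripper" is the opening, from 0 (shut) to 1 (fully open), set as the call begins (left out, the last holds). The fingers move at their own pace and stop on an object; "force" is the grip in N (left out, the last holds). Time passes only in rows, so rows that repeat a pose let the fingers close. It gives the time, the measured TCP pose, the force, the opening and the grip force at its end, in the units of the state.
- ctrl.get_state(): the state, without advancing time (a new reading comes with each control period).
- ctrl.get_image(name): name is "scene" or "top" or "wrist"; returns the picture (480x640x3 uint8, red, green, blue); there is no depth.
- ctrl.camera_model(name): a dict with "fx", "fy", "cx", "cy" (pixels), "k1" (the pictures are not rectified: a ray, as slopes to the right and down, at radius r is drawn at 1 + k1 r^2 times it, then the intrinsics apply), "R" (3x3) and "t" (3): a world point X has camera coordinates R X + t; the wrist camera has in their place "T_tool_cam" (4x4, takes a point from camera to tool coordinates, whose origin is the TCP and whose axes are the flange's). Camera axes: x right, y down, z forward; pixel columns grow to the right and rows downward; lengths in m; the calibration is good to about 2 mm. A picture is of the moment at which its call begins: read the wrist's pose just before it. camera_model takes no time and is no camera call.
- ctrl.close_job(): hands the job in; it is judged then, once.
The state is a dict: "time": time; "joint_positions": joint angles; "qd": joint speeds; "joint_torque": joint torques, N m; "position": TCP position; "tool_rot": TCP orientation; "ft_force": force on the tool from outside, world axes, zero at the start; "torque": the same for the moment, N m; "grip_width": opening from 0.0 (shut) to 1.0 (fully open); "grip_force": force on a finger pad.
Only numpy, scipy, OpenCV 4.12 (cv2) and the standard library are available. Lean on these libraries where they do the work, as an engineer would, in place of code of your own. Each camera call takes 0.05 s, during which the arm holds its last target. There are 200 camera calls.

## Working session

There is one attempt and no reset: what is moved stays moved. The work goes in short steps, Python scripts to look and compute and a tool call to move; the robot and the scene stay as the last step left them, time stands still between calls to the robot, and variables do not carry over. Pictures are saved under pics/ and viewed, at most 10 in all, crops included, and the job is handed in when it is done.

Besides the shell and the picture viewer there is one more tool, called after "Call:" in YAML: its name, and indented under it one key for each argument. step_arm: Moves the arm, as the interface text tells. Its arguments: {"type":"object","properties":{"commands":{"type":"array"},"gripper":{"type":"number"},"force":{"type":"number"}},"required":["commands"]}

```bash
ls; mkdir -p pics; python3 - <<'E'
from bench import ctrl
import cv2
for n in("scene","top"):
    cv2.imwrite(f"pics/{n}0.png",ctrl.get_image(n)[:,:,::-1]); m=ctrl.camera_model(n); print(n,m)
print({k:v for k,v in ctrl.get_state().items()})
print(ctrl.camera_model("wrist"))
E
```

```text
pics
scene {'fx': 498.11244946850576, 'fy': 498.11244946850576, 'cx': 320.9665929936753, 'cy': 238.59018835951167, 'k1': -0.10141661509665642, 'R': array([[-0.70420683,  0.70971482, -0.01994009],
       [ 0.50910521,  0.48518007, -0.71092348],
       [-0.49487839, -0.51078877, -0.70298663]]), 't': array([ 0.36967782, -0.22692139,  1.4616176 ])}
top {'fx': 497.9155807374034, 'fy': 497.9155807374034, 'cx': 314.4555521247316, 'cy': 242.72318798411823, 'k1': -0.1202912965871186, 'R': array([[ 0.00159655, -0.99999196,  0.00367762],
       [-0.99735845, -0.00185939, -0.0726131 ],
       [ 0.07261936, -0.00355197, -0.9973534 ]]), 't': array([0.01030869, 0.58229163, 0.99932945])}
{'time': 0.1, 'joint_positions': array([-1.25088576,  0.32173985, -0.07008482,  1.45153569,  0.02257111,
        1.3707935 , -0.05692638]), 'qd': array([-2.93309977e-05, -8.05287159e-04,  6.19054703e-04, -4.51179146e-03,
       -1.28750969e-03,  6.62834994e-04, -1.25335612e-04]), 'joint_torque': array([-9.42073802e-05, -4.92574990e+01, -4.05846443e-01, -3.13395488e+01,
       -6.43493794e-02,  3.95405455e-02,  8.10280517e-05]), 'position': array([0.19557631, 0.61934398, 0.20738544]), 'tool_rot': array([-4.78473867e-01, -3.10474496e+00,  2.63677800e-03]), 'ft_force': array([0.27096897, 1.04857639, 1.00608191]), 'torque': array([ 0.01842429, -0.066289  , -0.07096547]), 'grip_force': 0.0, 'grip_width': 0.9986893667734498}
{'fx': 428.89137072347427, 'fy': 428.89137072347427, 'cx': 315.5587335949714, 'cy': 242.23460380960984, 'k1': -0.09105199157343317, 'T_tool_cam': array([[ 4.29717683e-05, -9.55962146e-01, -2.93489989e-01,
         8.08871298e-02],
       [ 9.99999932e-01, -6.61172774e-05,  3.61775133e-04,
        -8.76919920e-05],
       [-3.65248091e-04, -2.93489985e-01,  9.55962078e-01,
        -1.76520426e-01],
       [ 0.00000000e+00,  0.00000000e+00,  0.00000000e+00,
         1.00000000e+00]])}
```

View pics/scene0.png

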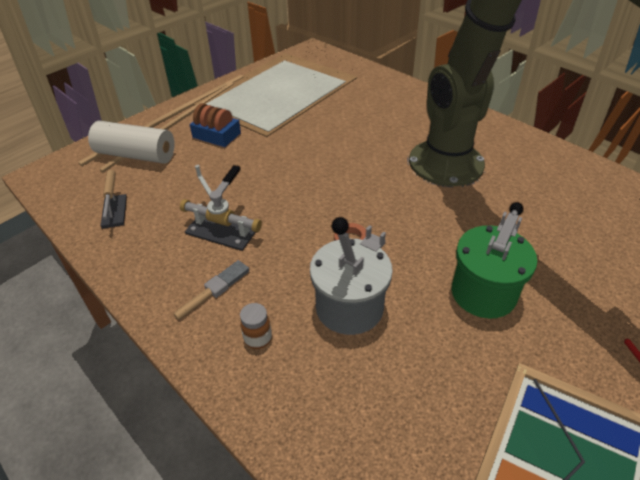

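View pics/top0.png

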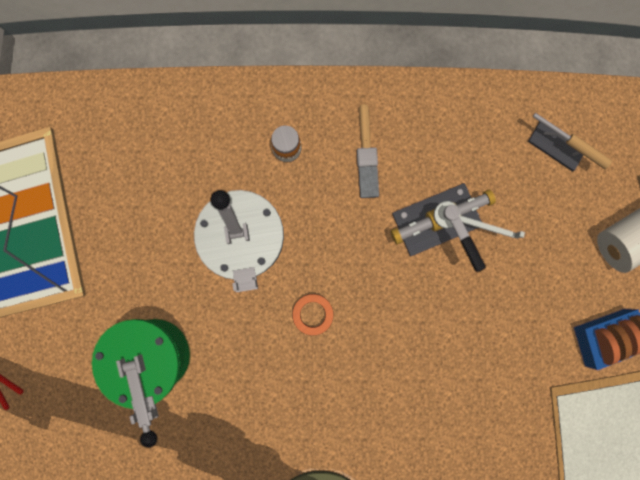

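The top view shows two pots: a grey one at (239,234), with its knob at (220,200) and its catch at (245,281), and a green one at (135,363). The grey one is meant, since green is excluded. The valve stem is at about (450,214), with the black lever grip ending at (480,266) and the pointer tip at (521,235). The jar is at (285,142), the foil roll at (313,314) and the brush at (367,160). Next I'll fit the model to both views and check it in an enlarged crop.

```bash
cat > h.py <<'E'
import numpy as np, cv2
from bench import ctrl
from scipy.optimize import least_squares
from scipy.spatial.transform import Rotation as Ro
def model(n,st=None):
    m=ctrl.camera_model(n)
    if n=="wrist":
        T=np.eye(4);T[:3,:3]=Ro.from_rotvec(st["tool_rot"]).as_matrix();T[:3,3]=st["position"]
        W=np.linalg.inv(T@m["T_tool_cam"]); m["R"],m["t"]=W[:3,:3],W[:3,3]
    return m
def proj(m,X):
    c=np.atleast_2d(X)@m["R"].T+m["t"]; s=c[:,:2]/c[:,2:]; s=s*(1+m["k1"]*(s**2).sum(1,keepdims=True))
    return s*[m["fx"],m["fy"]]+[m["cx"],m["cy"]]
def back(m,uv,z):
    d=(np.array(uv)-[m["cx"],m["cy"]])/[m["fx"],m["fy"]]; s=d.copy()
    for _ in range(20): s=d/(1+m["k1"]*(s@s))
    r=m["R"].T@np.append(s,1); c=-m["R"].T@m["t"]; return c+r*(z-c[2])/r[2]
def pot(p):  # x,y,yaw,latch -> function of pot-frame points
    return lambda P: np.atleast_2d(P)@Ro.from_euler('z',p[2]).as_matrix().T+[p[0],p[1],0]
def knob(q,r=.136): return [-r*np.cos(q),0,.146+r*np.sin(q)]
def vp(r,a,z): return [-r*np.cos(a),-r*np.sin(a),z]
def circ(r,z): return [[r*np.cos(t),r*np.sin(t),z] for t in np.linspace(0,6.28,60)]
E
cat > fit.py <<'E'
from h import *
T,S=model("top"),model("scene")
def res(p):
    f=pot(p); k=f(knob(p[3]))
    return np.r_[(proj(T,f([0,0,.13]))-[239,234]).ravel(),(proj(T,k)-[220,200]).ravel(),(proj(S,k)-[340.5,226]).ravel(),
      (proj(S,f([0,0,.13]))-[351,269]).ravel(),(proj(T,f([-.094,0,.15]))-[245,281]).ravel()]
b=back(T,[239,234],.13); r=least_squares(res,[b[0],b[1],0,1.8]); p=r.x; print("pot",p.round(3),r.fun.round(1))
def res2(v):
    f=pot(v); a=f(vp(.123,v[3],.112)); c=f(vp(.144,v[4],.111)); 
    return np.r_[(proj(T,a)-[480,267]).ravel(),(proj(S,a)-[236,169]).ravel(),(proj(T,c)-[521,235]).ravel(),(proj(S,c)-[198,169]).ravel(),
     (proj(T,f([0,.085,.05]))-[397,236]).ravel(),(proj(T,f([0,-.085,.05]))-[491,198]).ravel()]
b=back(T,[450,214],.112); r=least_squares(res2,[b[0],b[1],.3,0,.8]); v=r.x; print("valve",v.round(3),r.fun.round(1))
np.save("est.npy",np.r_[p,v])
fp,fv=pot(p),pot(v)
print("knob",fp(knob(p[3])),"closed",fp(knob(0)),"axis",fv([0,0,.112]),"tip",fv(vp(.12,v[3],.112)),"ptip",fv(vp(.144,v[4],.111)))
for n,uv,z in(("jar",[285,137],.085),("foil",[313,314],.022)): print(n,back(T,uv,z))
if __name__=="__main__":
    im=cv2.imread("pics/top0.png"); x0,y0,k=180,180,2.15
    c=cv2.resize(im[y0:310,x0:550],None,fx=k,fy=k,interpolation=cv2.INTER_CUBIC)
    for P,col in((fp(circ(.083,.13)),(0,0,255)),(fp([knob(p[3]),[0,0,.146],[-.094,0,.15],knob(0)]),(0,255,255)),(fv([vp(.123,v[3],.112),[0,0,.112],vp(.144,v[4],.111)]),(0,255,0)),
       (fv([[-.05,-.085,.01],[.05,-.085,.01],[.05,.085,.01],[-.05,.085,.01]]),(255,0,255))):
        cv2.polylines(c,[((proj(T,P)-[x0,y0])*k).astype(int)],False,col,1)
    s=cv2.imread("pics/scene0.png"); 
    for P,col in((fp(circ(.083,.13)),(0,0,255)),(fp([knob(p[3]),[0,0,.146],[-.094,0,.15],knob(0)]),(0,255,255)),(fv([vp(.123,v[3],.112),[0,0,.112],vp(.144,v[4],.111)]),(0,255,0))):
        cv2.polylines(s,[proj(S,P).astype(int)],False,col,1)
    s=cv2.resize(s[150:330,170:410],None,fx=1.6,fy=1.6); o=np.zeros((c.shape[0]+s.shape[0],c.shape[1],3),np.uint8); o[:c.shape[0]]=c; o[c.shape[0]:,:s.shape[1]]=s
    cv2.imwrite("pics/fit.png",o); print(o.shape)
E
python3 fit.py
```

```text
pot [0.593 0.153 0.193 1.857] [-1.5 -1.7 -1.  -0.7 -0.3 -1.3 -1.1 -1.9  0.2  1.7]
valve [ 0.636 -0.247  0.381  0.087  0.876] [  0.9   1.9   0.3  -2.3   0.2  -0.3  -0.6  -3.7   7.2  -5.4 -10.7   2. ]
knob [[0.63100666 0.16057141 0.27647833]] closed [[0.45987843 0.12716255 0.146     ]] axis [[ 0.63635943 -0.24727108  0.112     ]] tip [[ 0.52926626 -0.30141028  0.112     ]] ptip [[ 0.59192825 -0.38424505  0.111     ]]
jar [0.78554077 0.06968086 0.085     ]
foil [0.43701428 0.01404457 0.022     ]
(568, 796, 3)
```

View pics/fit.png

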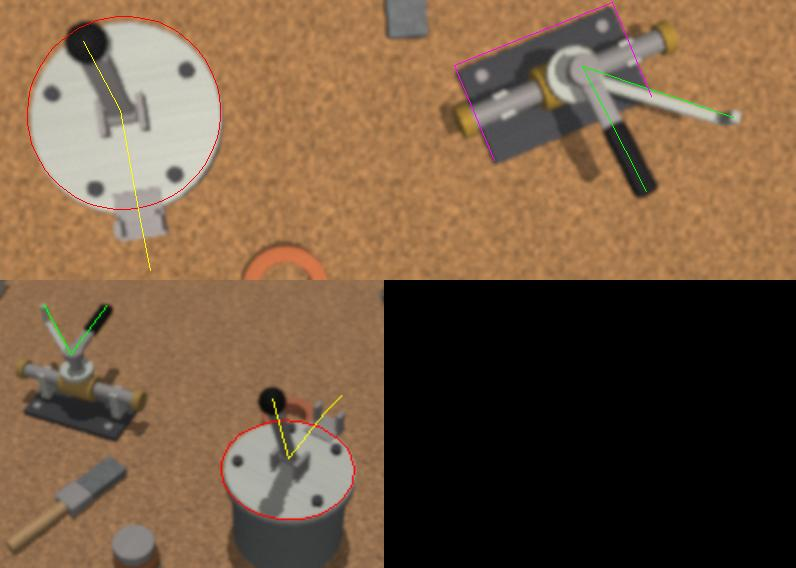

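The grey pot is confirmed: its catch is in the crop and its bar leans back. The overlay fits to within 1–2 px. The pipe-end points didn't fit, so I'll drop them and take the pot yaw from the catch. Next I'll move above the knob.

```bash
sed -i 's/^     (proj(T,f(\[0,.085.*$/     (proj(T,f([.05,-.085,.01]))-[464.5,182]).ravel(),(proj(T,f([-.05,.085,.01]))-[409.5,255.5]).ravel()]/; s/\[245,281\]/[246,283]/; s/\[239,234\]/[239.5,234.5]/' fit.py
cat >> h.py <<'E'
def go(xyz,yaw,st=None):
    """tool down, tool y at world angle yaw (deg): print travel (tool axes) and turn"""
    st=st or ctrl.get_state(); R=Ro.from_rotvec(st["tool_rot"]); y=np.deg2rad(yaw)
    Y=np.array([np.cos(y),np.sin(y),0]);Z=np.array([0,0,-1]);G=Ro.from_matrix(np.c_[np.cross(Y,Z),Y,Z])
    print("travel",R.inv().apply(np.array(xyz)-st["position"]).round(4),"turn",np.rad2deg((R.inv()*G).as_rotvec()).round(1))
E
python3 fit.py; python3 -c "
from h import *
go([.62,.16,.38],100)"
```

```text
pot [0.592 0.152 0.201 1.871] [-1.6 -1.2 -0.9 -0.6 -0.3 -1.1 -0.8 -2.7  0.1  0.7]
valve [ 0.637 -0.245  0.382  0.097  0.875] [ 0.4  1.2  0.1 -2.  -0.9 -0.7 -0.4 -3.2 -0.7 -1.1 -0.7 -1.1]
knob [[0.63092292 0.1604287  0.27591415]] closed [[0.45823225 0.12529549 0.146     ]] axis [[ 0.63710808 -0.2451404   0.112     ]] tip [[ 0.53063626 -0.30049156  0.112     ]] ptip [[ 0.59265138 -0.3821061   0.111     ]]
jar [0.78554077 0.06968086 0.085     ]
foil [0.43701428 0.01404457 0.022     ]
(568, 796, 3)
travel [-0.543  -0.3105 -0.1721] turn [ -0.1  -0.  -27.5]
```

Call:
step_arm:
  commands:
    - {"travel":[0,0,-0.1],"turn":[0,0,0]}
    - {"travel":[0,0,-0.1],"turn":[0,0,0]}
    - {"travel":[-0.543,-0.31,-0.172],"turn":[0,0,-27.5]}
    - {"travel":[-0.543,-0.31,-0.172],"turn":[0,0,-27.5]}
    - {"travel":[-0.543,-0.31,-0.172],"turn":[0,0,-27.5]}
  gripper: 1

```text
time: 0.6
position: [0.2956, 0.5117, 0.3253]
tool_rot: [-0.221, 3.133, -0.0]
ft_force: [0.1, 0.6, 0.4]
grip_width: 1.002
grip_force: 0.0
```

```bash
python3 -c "
from h import *
go([.62,.16,.38],100)"
```

```text
travel [-0.272  -0.3937 -0.0545] turn [-0.   0.  -1.9]
```

Call:
step_arm:
  commands:
    - {"travel":[-0.272,-0.394,-0.055],"turn":[0,0,-2]}
    - {"travel":[-0.272,-0.394,-0.055],"turn":[0,0,-2]}
    - {"travel":[-0.272,-0.394,-0.055],"turn":[0,0,-2]}
    - {"travel":[-0.272,-0.394,-0.055],"turn":[0,0,-2]}
    - {"travel":[-0.272,-0.394,-0.055],"turn":[0,0,-2]}

```text
time: 1.1
position: [0.4627, 0.3275, 0.3537]
tool_rot: [0.265, -3.13, -0.0]
ft_force: [1.0, 1.0, 0.9]
grip_width: 1.0
grip_force: 0.0
```

```bash
python3 -c "
from h import *
go([.62,.16,.38],100)"
```

```text
travel [-0.1269 -0.1915 -0.0263] turn [ 0.  -0.  -0.3]
```

Call:
step_arm:
  commands:
    - {"travel":[-0.127,-0.191,-0.026],"turn":[0,0,0]}
    - {"travel":[-0.127,-0.191,-0.026],"turn":[0,0,0]}
    - {"travel":[-0.127,-0.191,-0.026],"turn":[0,0,0]}
    - {"travel":[-0.127,-0.191,-0.026],"turn":[0,0,0]}
    - {"travel":[-0.127,-0.191,-0.026],"turn":[0,0,0]}

```text
time: 1.6
position: [0.6211, 0.1579, 0.3794]
tool_rot: [-0.257, 3.131, -0.004]
ft_force: [0.5, 0.3, 0.7]
grip_width: 1.001
grip_force: 0.0
```

Call:
step_arm:
  commands:
    - {"travel":[0,0,0],"turn":[0,0,0]}
    - {"travel":[0,0,0],"turn":[0,0,0]}

```text
time: 1.8
position: [0.6192, 0.1618, 0.3789]
tool_rot: [0.262, -3.129, -0.0]
ft_force: [-0.1, 1.1, -0.3]
grip_width: 1.0
grip_force: 0.0
```

```bash
python3 - <<'E'
from h import *
go([.62,.16,.38],100)
s=ctrl.get_state(); im=ctrl.get_image("wrist")[:,:,::-1].copy(); np.save("w1.npy",im)
m=model("wrist",s); e=np.load("est.npy"); f=pot(e)
print(s["position"],proj(m,f([knob(e[3]),[0,0,.146],[-.094,0,.156],[0,0,.13]])))
cv2.imwrite("pics/w1.png",im)
E
```

```text
travel [-0.0005 -0.0019 -0.0011] turn [ 0.  -0.1 -0.4]
[0.61917033 0.16179255 0.37885678] [[310.70273763 251.41038479]
 [310.59741201 168.48940598]
 [306.578448    63.05372739]
 [310.77357284 166.43474567]]
```

View pics/w1.png

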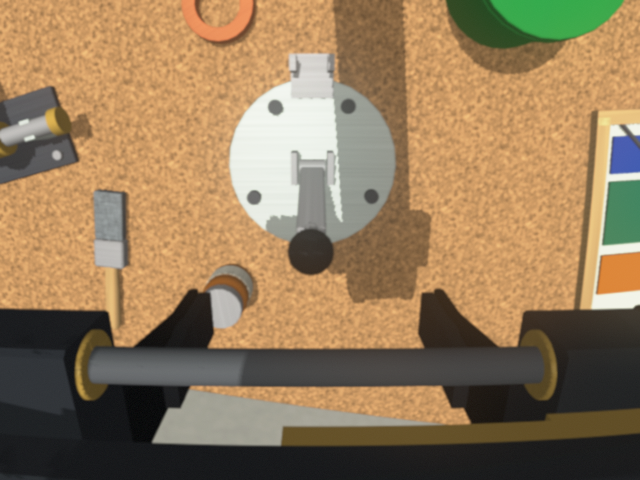

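The wrist view shows the knob at (311,251), as predicted. The lid centre is at (312,161) and the catch at (312,65), so the pot's yaw is about 0.17. I'll refit with these points.

```bash
python3 - <<'E'
from h import *
e=np.load("est.npy"); T,S=model("top"),model("scene")
st=ctrl.get_state(); W=model("wrist",st)
def res(p):
    f=pot(p); k=f(knob(p[3])); c=f([0,0,.13])
    return np.r_[(proj(T,c)-[239.5,234.5]).ravel(),(proj(T,k)-[220,200]).ravel(),(proj(S,k)-[340.5,226]).ravel(),(proj(S,c)-[351,269]).ravel(),
      2*(proj(W,c)-[312.3,161]).ravel(),2*(proj(W,k)-[311,251]).ravel(),2*(proj(W,f([-.094,0,.15]))[0,0]-312)]
r=least_squares(res,e[:4]);p=r.x;print(p.round(3),r.fun.round(1)); e[:4]=p; np.save("est.npy",e); f=pot(p)
yaw=90+np.rad2deg(p[2]); k=f(knob(p[3]))[0]; print(k,yaw,"closed",f(knob(0)))
go(k+[0,0,.0],yaw,st)   # TCP at knob centre
E
```

```text
[0.586 0.154 0.168 1.91 ] [-2.8  1.8 -1.7 -0.2  0.5 -0.1  1.8 -3.6 -0.4  1.1 -0.6 -0.  -0.1]
[0.63061362 0.16200688 0.27423794] 99.61114582094785 closed [[0.45186995 0.13173888 0.146     ]]
travel [-0.0118 -0.0033  0.1048] turn [ 0.  -0.1  0.1]
```

Call:
step_arm:
  commands:
    - {"travel":[-0.012,-0.003,0.05],"turn":[0,0,0]}
    - {"travel":[-0.012,-0.003,0.1],"turn":[0,0,0]}
    - {"travel":[-0.012,-0.003,0.108],"turn":[0,0,0]}
    - {"travel":[-0.012,-0.003,0.108],"turn":[0,0,0]}

```text
time: 2.25
position: [0.6296, 0.1631, 0.2704]
tool_rot: [0.269, -3.126, -0.0]
ft_force: [-1.2, -0.1, 0.9]
grip_width: 1.003
grip_force: 0.0
```

Call:
step_arm:
  commands:
    - {"travel":[0,0,0],"turn":[0,0,0]}
    - {"travel":[0,0,0],"turn":[0,0,0]}
    - {"travel":[0,0,0],"turn":[0,0,0]}
    - {"travel":[0,0,0],"turn":[0,0,0]}
    - {"travel":[0,0,0],"turn":[0,0,0]}
  gripper: 0.2
  force: 20

```text
time: 2.75
position: [0.6317, 0.1614, 0.2725]
tool_rot: [-0.265, 3.129, 0.001]
ft_force: [0.1, 0.1, -0.5]
grip_width: 0.634
grip_force: 0.0
```

```bash
python3 - <<'E'
from h import *
e=np.load("est.npy"); s=ctrl.get_state(); f=pot(e); yaw=90+np.rad2deg(e[2]); print(s["position"],s["grip_width"],s["grip_force"],s["ft_force"])
R=Ro.from_rotvec(s["tool_rot"]); g=s["position"]-[0,0,-.005]; 
l=Ro.from_euler('z',-e[2]).apply(g-[e[0],e[1],0]); print("grasp in pot",l, "r",np.hypot(l[0],l[2]-.146),"q",np.arctan2(l[2]-.146,-l[0]))
for q in np.arange(1.85,-.06,-.2): print(round(q,2),R.inv().apply(f(knob(q))[0]-g).round(3))
E
```

```text
[0.63166598 0.16143655 0.2724637 ] 0.6336148832017754 0.0 [ 0.10575619  0.12020987 -0.45004596]
grasp in pot [ 0.04623068 -0.00073803  0.2774637 ] r 0.13935558620842442 q 1.9089502590063903
1.85 [0.009 0.001 0.001]
1.65 [ 0.035  0.001 -0.004]
1.45 [ 0.063  0.001 -0.004]
1.25 [0.089 0.001 0.002]
1.05 [0.114 0.001 0.013]
0.85 [0.136 0.001 0.029]
0.65 [0.155 0.001 0.049]
0.45 [0.169 0.001 0.072]
0.25 [0.178 0.001 0.098]
0.05 [0.182 0.001 0.124]
```

Positions agree with a radius of 139 mm, close to the given 136 mm. I'll keep closing.

Call:
step_arm:
  commands:
    - {"travel":[0,0,0.003],"turn":[0,0,0]}
    - {"travel":[0,0,0.003],"turn":[0,0,0]}
    - {"travel":[0,0,0.003],"turn":[0,0,0]}
    - {"travel":[0,0,0.003],"turn":[0,0,0]}
    - {"travel":[0,0,0.003],"turn":[0,0,0]}

```text
time: 3.25
position: [0.6315, 0.1599, 0.2682]
tool_rot: [0.263, -3.13, 0.003]
ft_force: [-0.1, -3.7, -2.0]
grip_width: 0.296
grip_force: 17.5
```

Call:
step_arm:
  commands:
    - {"travel":[0,0,0],"turn":[0,0,0]}
    - {"travel":[0,0,0],"turn":[0,0,0]}

```text
time: 3.45
position: [0.6315, 0.16, 0.2683]
tool_rot: [0.263, -3.13, 0.003]
ft_force: [0.7, -4.3, -2.8]
grip_width: 0.299
grip_force: 17.3
```

The opening is 26 mm, less than the 32 mm ball, so the grip may be off centre. I'll take a look.

```bash
python3 - <<'E'
from h import *
w=ctrl.get_image("wrist")[:,:,::-1]; t=ctrl.get_image("scene")[:,:,::-1]
c=cv2.resize(t[150:330,260:440],None,fx=2,fy=2,interpolation=cv2.INTER_CUBIC)
o=np.zeros((480,780,3),np.uint8); o[:,:420]=w[:,110:530]; o[:360,420:]=c; cv2.imwrite("pics/w2.png",o)
E
```

```text
(no output)
```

View pics/w2.png

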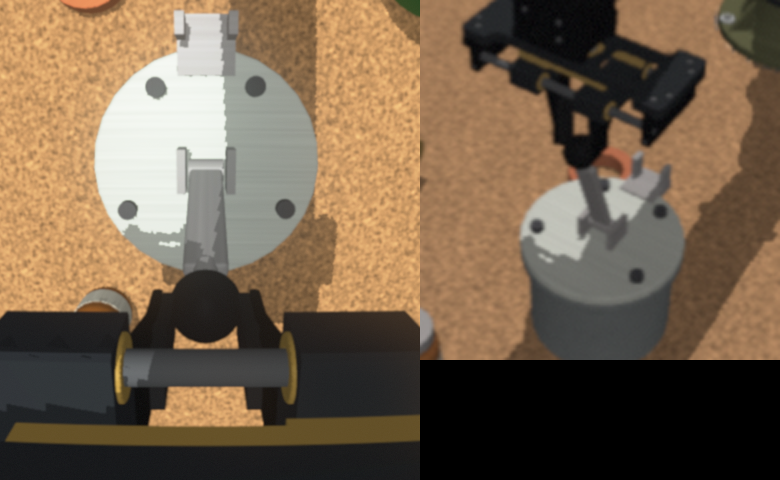

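```bash
python3 - <<'E'
from h import *
s=ctrl.get_state(); m=model("wrist",s); R=Ro.from_rotvec(s["tool_rot"])
for dx in(0,.01,.02):
  for dz in(-.005,.005,.015): 
    P=s["position"]+R.apply([[dx,0,dz],[dx,.016,dz]]); print(dx,dz,proj(m,P).round(0).tolist())
e=np.load("est.npy");f=pot(e)
for q in(1.7,1.8,1.9): print(q,proj(m,f(knob(q))).round(0),f(knob(q)),R.inv().apply(f(knob(q))[0]-s["position"]))
E
```

```text
0 -0.005 [[316.0, 304.0], [352.0, 304.0]]
0 0.005 [[316.0, 294.0], [350.0, 294.0]]
0 0.015 [[316.0, 286.0], [349.0, 286.0]]
0.01 -0.005 [[316.0, 283.0], [353.0, 283.0]]
0.01 0.005 [[316.0, 274.0], [351.0, 274.0]]
0.01 0.015 [[316.0, 267.0], [349.0, 267.0]]
0.02 -0.005 [[316.0, 261.0], [353.0, 261.0]]
0.02 0.005 [[316.0, 253.0], [351.0, 253.0]]
0.02 0.015 [[316.0, 246.0], [350.0, 246.0]]
1.7 [[321. 248.]] [[0.60323789 0.15737114 0.28086641]] [ 0.02828834  0.00212659 -0.01256539]
1.8 [[321. 276.]] [[0.61642676 0.15960451 0.27844328]] [ 0.01491021  0.00213495 -0.0101505 ]
1.9 [[320. 301.]] [[0.62931123 0.16178634 0.27469681]] [ 0.00184001  0.00214551 -0.0064121 ]
```

The ball is centred between the pads: (316,306) is the grasp point, and its radius matches. Now I'll swing it along the arc.

Call:
step_arm:
  commands:
    - {"travel":[0.014,0,-0.004],"turn":[0,0,0]}
    - {"travel":[0.028,0,-0.007],"turn":[0,0,0]}
    - {"travel":[0.041,0,-0.008],"turn":[0,0,0]}
    - {"travel":[0.055,0,-0.007],"turn":[0,0,0]}
    - {"travel":[0.068,0,-0.006],"turn":[0,0,0]}

```text
time: 4.05
position: [0.5662, 0.1492, 0.2786]
tool_rot: [-0.262, 3.123, 0.001]
ft_force: [0.2, -4.6, 7.6]
grip_width: 0.208
grip_force: 7.5
```

Call:
step_arm:
  commands:
    - {"travel":[0.013,0,0.003],"turn":[0,0,0]}
    - {"travel":[0.026,0,0.007],"turn":[0,0,0]}
    - {"travel":[0.039,0,0.013],"turn":[0,0,0]}
    - {"travel":[0.05,0,0.02],"turn":[0,0,0]}
    - {"travel":[0.061,0,0.027],"turn":[0,0,0]}

```text
time: 4.55
position: [0.5033, 0.1387, 0.2535]
tool_rot: [-0.263, 3.128, 0.002]
ft_force: [-11.7, -8.1, 21.7]
grip_width: 0.203
grip_force: 16.8
```

```bash
cat > rel.py <<'E'
from h import *
e=np.load("est.npy"); s=ctrl.get_state(); g=s["position"]+[0,0,.005]
l=Ro.from_euler('z',-e[2]).apply(g-[e[0],e[1],0]); print("grasp in pot",l.round(4), "r",np.hypot(l[0],l[2]-.146),"q",np.arctan2(l[2]-.146,-l[0]),s["grip_width"],s["grip_force"],s["ft_force"].round(1))
E
python3 rel.py
```

```text
grasp in pot [-0.0841 -0.0018  0.2585] r 0.14048140898792016 q 0.9285840121615198 0.2030860774605408 16.758943051099777 [-11.7  -8.1  21.7]
```

```bash
python3 - <<'E'
from h import *
w=ctrl.get_image("wrist")[:,:,::-1]; t=ctrl.get_image("scene")[:,:,::-1]
c=cv2.resize(t[130:310,270:450],None,fx=2,fy=2,interpolation=cv2.INTER_CUBIC)
o=np.zeros((480,780,3),np.uint8); o[:,:420]=w[:,110:530]; o[:360,420:]=c; cv2.imwrite("pics/w3.png",o)
E
```

```text
(no output)
```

View pics/w3.png

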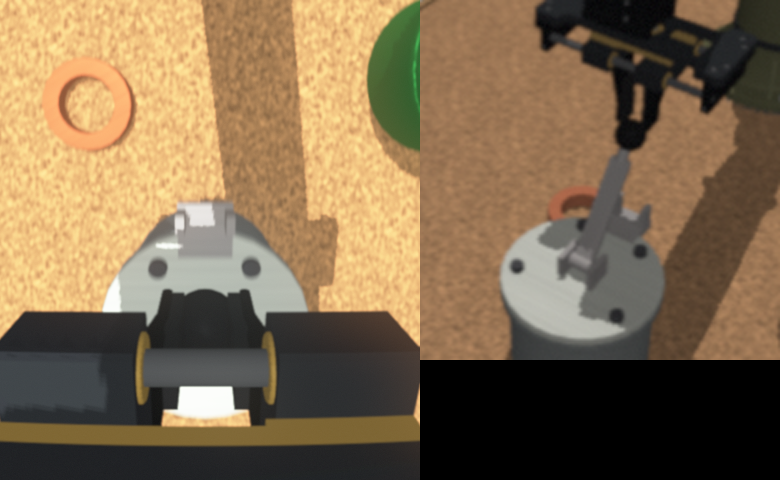

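```bash
python3 - <<'E'
from h import *
e=np.load("est.npy");f=pot(e);S=model("scene");s=ctrl.get_state();W=model("wrist",s)
for q in np.arange(.7,1.35,.1): print(round(q,1),proj(S,f(knob(q))).round(0),proj(W,f(knob(q))).round(0),f(knob(q)).round(3))
print(s["position"],s["ft_force"],s["grip_width"])
E
```

```text
0.7 [[382. 198.]] [[319. 249.]] [[0.483 0.137 0.234]]
0.8 [[380. 197.]] [[319. 275.]] [[0.493 0.139 0.244]]
0.9 [[378. 196.]] [[319. 304.]] [[0.503 0.14  0.253]]
1.0 [[375. 196.]] [[319. 334.]] [[0.514 0.142 0.26 ]]
1.1 [[372. 196.]] [[319. 366.]] [[0.525 0.144 0.267]]
1.2 [[369. 198.]] [[319. 397.]] [[0.537 0.146 0.273]]
1.3 [[365. 200.]] [[319. 428.]] [[0.55  0.148 0.277]]
[0.50089674 0.13837987 0.25206743] [-14.55239029  -9.73219635  20.55018751] 0.2023089877702903
```

The ball is at q≈1.0 and has slipped to the rear edge of the pads, about 10 mm behind the grasp point. Pushing it in a notch between half-closed fingers is more robust. So I'll release, lift, go behind the knob and press it down along its arc.

Call:
step_arm:
  commands:
    - {"travel":[0,0,0],"turn":[0,0,0]}
    - {"travel":[0,0,0],"turn":[0,0,0]}
    - {"travel":[0,0,0],"turn":[0,0,0]}
    - {"travel":[0,0,0],"turn":[0,0,0]}
    - {"travel":[0,0,0],"turn":[0,0,0]}
  gripper: 0.7

```text
time: 5.15
position: [0.504, 0.1409, 0.2476]
tool_rot: [-0.267, 3.13, 0.002]
ft_force: [-0.1, 0.6, 0.2]
grip_width: 0.571
grip_force: 0.0
```

Call:
step_arm:
  commands:
    - {"travel":[0,0,-0.04],"turn":[0,0,0]}
    - {"travel":[0,0,-0.06],"turn":[0,0,0]}
    - {"travel":[-0.02,0,-0.06],"turn":[0,0,0]}
    - {"travel":[-0.04,0,-0.06],"turn":[0,0,0]}
    - {"travel":[-0.04,0,-0.06],"turn":[0,0,0]}

```text
time: 5.65
position: [0.5449, 0.1473, 0.3067]
tool_rot: [0.265, -3.13, 0.001]
ft_force: [0.2, 0.9, -0.9]
grip_width: 0.698
grip_force: 0.0
```

Call:
step_arm:
  commands:
    - {"travel":[0,0,0],"turn":[0,0,0]}
    - {"travel":[0,0,0],"turn":[0,0,0]}
    - {"travel":[0,0,0],"turn":[0,0,0]}
    - {"travel":[0,0,0],"turn":[0,0,0]}
    - {"travel":[0,0,0],"turn":[0,0,0]}
  gripper: 0.2

```text
time: 6.15
position: [0.5434, 0.1465, 0.3079]
tool_rot: [-0.265, 3.13, 0.001]
ft_force: [-0.1, -0.4, 0.1]
grip_width: 0.329
grip_force: 0.0
```

```bash
cat >> h.py <<'E'
def push(q,lift=0):
    e=np.load("est.npy"); c=q if q<1 else 1
    k=knob(q); return pot(e)([k[0]+.021*max(c,0),0,k[2]+.0275-.0065*max(c,0)+lift])[0]
E
python3 - <<'E'
from h import *
e=np.load("est.npy"); s=ctrl.get_state();W=model("wrist",s)
R=Ro.from_rotvec(s["tool_rot"]); im=ctrl.get_image("wrist")[:,:,::-1]
# knob = dark blob
g=(im.max(2)<45).astype(np.uint8); g[310:]=0; n,l,st,c=cv2.connectedComponentsWithStats(g)
print([(st[i].tolist(),c[i].round().tolist()) for i in range(1,n) if st[i,4]>300])
for q in(.9,1.,1.1,1.2): print(q,proj(W,pot(e)(knob(q))).round(0))
for q in(1.2,1.1,1.,.9,.8,.7,.6,.5,.4,.3,.2,.1,0): print(q,R.inv().apply(push(q)-s["position"]).round(3))
print(s["position"],s["ft_force"],s["grip_width"]); go(push(1.1),99.6)
cv2.imwrite("pics/w4.png",im)
E
```

```text
[]
0.9 [[317. 187.]]
1.0 [[317. 210.]]
1.1 [[317. 235.]]
1.2 [[317. 260.]]
1.2 [-0.015  0.001  0.014]
1.1 [-0.003  0.001  0.02 ]
1.0 [0.009 0.001 0.026]
0.9 [0.022 0.001 0.034]
0.8 [0.035 0.001 0.042]
0.7 [0.046 0.001 0.051]
0.6 [0.056 0.001 0.062]
0.5 [0.066 0.001 0.072]
0.4 [0.074 0.001 0.084]
0.3 [0.08  0.001 0.096]
0.2 [0.086 0.001 0.109]
0.1 [0.09  0.001 0.121]
0 [0.093 0.001 0.134]
[0.54340378 0.14645623 0.30793283] [-0.06464755 -0.37387087  0.09065941] 0.32923304257091646
travel [-0.0025  0.0008  0.0197] turn [0.  0.  0.1]
```

View pics/w4.png

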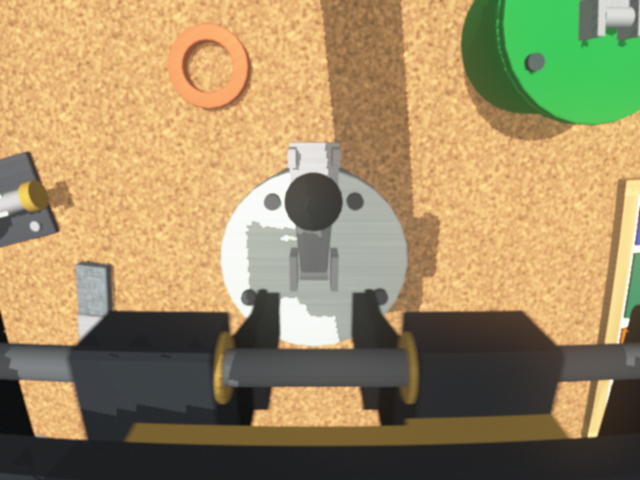

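The knob is at (314,202), so q≈0.97, and the fingers are behind and above it. I'll push along the arc.

Call:
step_arm:
  commands:
    - {"travel":[0,0.001,0.02],"turn":[0,0,0]}
    - {"travel":[0.009,0.001,0.026],"turn":[0,0,0]}
    - {"travel":[0.022,0.001,0.034],"turn":[0,0,0]}
    - {"travel":[0.035,0.001,0.042],"turn":[0,0,0]}
    - {"travel":[0.046,0.001,0.051],"turn":[0,0,0]}

```text
time: 6.7
position: [0.4976, 0.1396, 0.2566]
tool_rot: [-0.265, 3.13, 0.0]
ft_force: [0.1, 0.1, 0.4]
grip_width: 0.198
grip_force: 0.0
```

Call:
step_arm:
  commands:
    - {"travel":[0.01,0,0.011],"turn":[0,0,0]}
    - {"travel":[0.02,0,0.021],"turn":[0,0,0]}
    - {"travel":[0.028,0,0.033],"turn":[0,0,0]}
    - {"travel":[0.034,0,0.045],"turn":[0,0,0]}
    - {"travel":[0.04,0,0.058],"turn":[0,0,0]}

```text
time: 7.2
position: [0.4522, 0.1317, 0.1984]
tool_rot: [0.263, -3.117, 0.002]
ft_force: [-18.8, -3.8, 10.5]
grip_width: 0.198
grip_force: 9.6
```

```bash
python3 - <<'E'
from h import *
s=ctrl.get_state();R=Ro.from_rotvec(s["tool_rot"]); e=np.load("est.npy")
im=ctrl.get_image("scene")[:,:,::-1]; S=model("scene"); print([proj(S,pot(e)(knob(q))).round(1) for q in(.4,.3,.2,.1,0)])
for q in(.2,.1,0,-.05): print(q,R.inv().apply(push(q)-s["position"]).round(3))
print(s["position"],s["ft_force"],s["grip_width"]); cv2.imwrite("pics/s5.png",cv2.resize(im[130:310,300:480],None,fx=3,fy=3,interpolation=cv2.INTER_CUBIC))
E
```

```text
[array([[386.4, 205.5]]), array([[387., 209.]]), array([[387.4, 212.8]]), array([[387.4, 217. ]]), array([[387.1, 221.5]])]
0.2 [-0.007  0.    -0.001]
0.1 [-0.003  0.     0.012]
0 [-0.     0.     0.025]
-0.05 [-0.     0.     0.032]
[0.45218973 0.13165979 0.1984496 ] [-18.7870956   -3.80591024  10.51117118] 0.1978055214191443
```

View pics/s5.png

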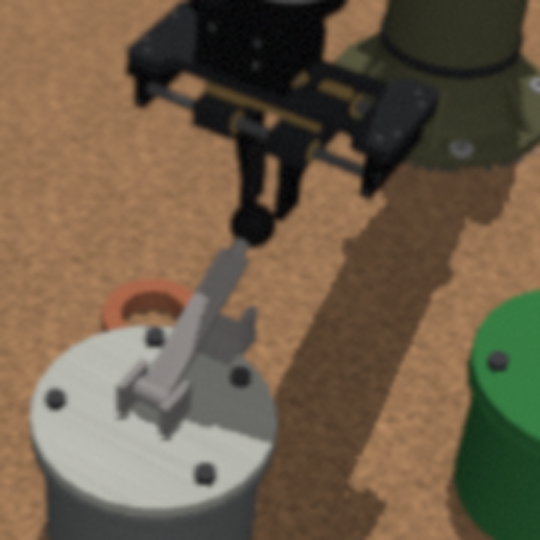

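The knob is at crop (253,226), so q≈0.45, and the fingers slid past its front. I'll open, lift, shut the fingers fully and press straight down on top of the ball with flat tips.

Call:
step_arm:
  commands:
    - {"travel":[0,0,0],"turn":[0,0,0]}
    - {"travel":[0,0,0],"turn":[0,0,0]}
    - {"travel":[0,0,0],"turn":[0,0,0]}
    - {"travel":[0,0,0],"turn":[0,0,0]}
    - {"travel":[0,0,0],"turn":[0,0,0]}
  gripper: 0.8

```text
time: 7.75
position: [0.4591, 0.1332, 0.1989]
tool_rot: [-0.265, 3.129, 0.001]
ft_force: [0.2, 0.3, -0.2]
grip_width: 0.571
grip_force: 0.0
```

Call:
step_arm:
  commands:
    - {"travel":[0,0,-0.03],"turn":[0,0,0]}
    - {"travel":[0,0,-0.06],"turn":[0,0,0]}
    - {"travel":[0,0,-0.09],"turn":[0,0,0]}
    - {"travel":[0,0,-0.09],"turn":[0,0,0]}
    - {"travel":[0,0,-0.09],"turn":[0,0,0]}

```text
time: 8.25
position: [0.4591, 0.1332, 0.2891]
tool_rot: [-0.265, 3.129, 0.001]
ft_force: [-0.6, 0.4, -0.2]
grip_width: 0.796
grip_force: 0.0
```

Call:
step_arm:
  commands:
    - {"travel":[0,0,0],"turn":[0,0,0]}
    - {"travel":[0,0,0],"turn":[0,0,0]}
    - {"travel":[0,0,0],"turn":[0,0,0]}
    - {"travel":[0,0,0],"turn":[0,0,0]}
    - {"travel":[0,0,0],"turn":[0,0,0]}
  gripper: 0

```text
time: 8.75
position: [0.4586, 0.1329, 0.2884]
tool_rot: [0.265, -3.13, 0.0]
ft_force: [0.1, 0.3, 1.3]
grip_width: 0.433
grip_force: 0.0
```

Call:
step_arm:
  commands:
    - {"travel":[0,0,0],"turn":[0,0,0]}
    - {"travel":[0,0,0],"turn":[0,0,0]}
    - {"travel":[0,0,0],"turn":[0,0,0]}
    - {"travel":[0,0,0],"turn":[0,0,0]}
    - {"travel":[0,0,0],"turn":[0,0,0]}

```text
time: 9.25
position: [0.4587, 0.133, 0.2887]
tool_rot: [-0.265, 3.13, 0.0]
ft_force: [-0.5, -0.2, 0.3]
grip_width: 0.025
grip_force: 0.0
```

```bash
python3 - <<'E'
from h import *
s=ctrl.get_state();W=model("wrist",s); e=np.load("est.npy");f=pot(e)
im=ctrl.get_image("wrist")[:,:,::-1]; cv2.imwrite("pics/w6.png",im)
for q in(.3,.4,.5,.6): print(q,proj(W,f(knob(q))).round(0),f(knob(q)))
print(s["position"],s["ft_force"],s["grip_width"]); print(proj(W,f([[-.094,.018,.156],[-.094,-.018,.156],[0,0,.13]])))
go(f([-.128,0,.26])[0],99.6)
E
```

```text
0.3 [[315. 234.]] [[0.45785892 0.13275304 0.18619075]]
0.4 [[315. 246.]] [[0.46245496 0.13353132 0.19896089]]
0.5 [[315. 261.]] [[0.46828503 0.13451857 0.21120187]]
0.6 [[315. 279.]] [[0.47529088 0.13570492 0.22279138]]
[0.45872624 0.13298404 0.28872676] [-0.47312448 -0.23704889  0.33216161] 0.024535966065189877
[[338.77003928 268.28125327]
 [291.9620451  268.24060047]
 [315.28376179 356.2294153 ]]
travel [-0.0011 -0.0001  0.0287] turn [0.  0.  0.1]
```

View pics/w6.png

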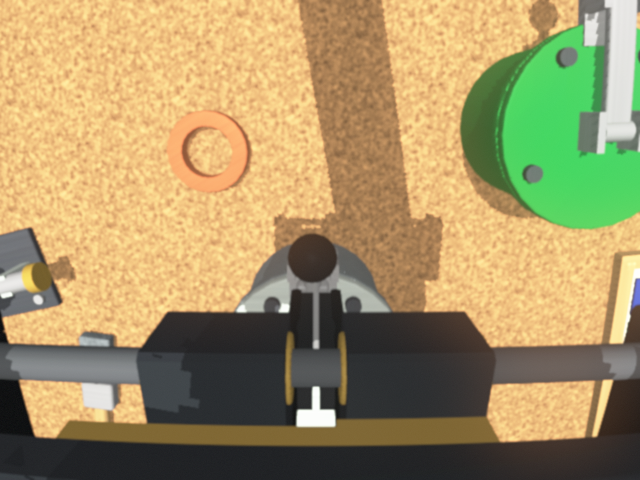

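The knob is at (313,259), q≈0.49, just ahead of the shut fingers, so I'll press straight down.

Call:
step_arm:
  commands:
    - {"travel":[-0.002,0.001,0.04],"turn":[0,0,0]}
    - {"travel":[-0.002,0.001,0.05],"turn":[0,0,0]}
    - {"travel":[-0.001,0.001,0.06],"turn":[0,0,0]}
    - {"travel":[0,0.001,0.07],"turn":[0,0,0]}
    - {"travel":[0.002,0.001,0.08],"turn":[0,0,0]}

```text
time: 9.8
position: [0.457, 0.1338, 0.2088]
tool_rot: [-0.264, 3.129, 0.001]
ft_force: [0.4, -0.0, -0.4]
grip_width: 0.005
grip_force: 0.0
```

```bash
python3 rel.py
```

```text
grasp in pot [-0.1306  0.0011  0.2138] r 0.14718515023091716 q 0.479076189696397 0.00524687983269692 0.0 [ 0.4 -0.  -0.4]
```

```bash
cat > k.py <<'E'
from h import *
e=np.load("est.npy");f=pot(e)
s=ctrl.get_state();W=model("wrist",s); im=ctrl.get_image("wrist")[:,:,::-1]
d=im.max(2)<70
print("top dark row per col",{c:int(np.argmax(d[100:,c])+100) for c in range(285,345,6)})
for q in(0,.05,.1,.2,.3,.4,.5,.6):
    k=f(knob(q))[0]; u=np.array([-np.cos(e[2]),-np.sin(e[2]),0])
    # silhouette top row: min row over sphere
    t=np.random.default_rng(0).normal(size=(2000,3)); t/=np.linalg.norm(t,axis=1)[:,None]
    pp=proj(W,k+.016*t); print(q,"row",pp[:,1].min().round(0),"cols",pp[:,0].min().round(0),pp[:,0].max().round(0))
print(s["position"],s["ft_force"],s["time"]); cv2.imwrite("pics/k.png",im)
E
python3 k.py; python3 - <<'E'
import cv2
im=cv2.imread("pics/w6.png"); d=im.max(2)<70
print({c:int(d[100:,c].argmax()+100) for c in range(285,345,6)})
E
```

```text
top dark row per col {285: 292, 291: 288, 297: 284, 303: 282, 309: 282, 315: 282, 321: 284, 327: 288, 333: 289, 339: 300}
0 row 218.0 cols 286.0 341.0
0.05 row 221.0 cols 285.0 342.0
0.1 row 225.0 cols 285.0 342.0
0.2 row 235.0 cols 283.0 344.0
0.3 row 249.0 cols 281.0 345.0
0.4 row 267.0 cols 279.0 347.0
0.5 row 288.0 cols 278.0 348.0
0.6 row 314.0 cols 276.0 350.0
[0.45698908 0.13376034 0.2088464 ] [ 0.4052403  -0.00115642 -0.38718978] 9.8
{285: 314, 291: 257, 297: 252, 303: 247, 309: 243, 315: 239, 321: 238, 327: 241, 333: 246, 339: 291}
```

```bash
python3 - <<'E'
from h import *
w=cv2.imread("pics/k.png"); s=ctrl.get_image("scene")[:,:,::-1].copy(); t=ctrl.get_image("top")[:,:,::-1].copy()
cv2.imwrite("pics/ks.png",s)
o=np.zeros((600,800,3),np.uint8)
o[:300,:300]=cv2.resize(w[200:400,215:415],(300,300)); 
o[:600,300:]=cv2.resize(s[140:290,310:435],(500,600),interpolation=cv2.INTER_CUBIC)
o[300:,:300]=cv2.resize(t[180:330,180:330],(300,300))
cv2.imwrite("pics/comp.png",o)
E
```

```text
(no output)
```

View pics/comp.png

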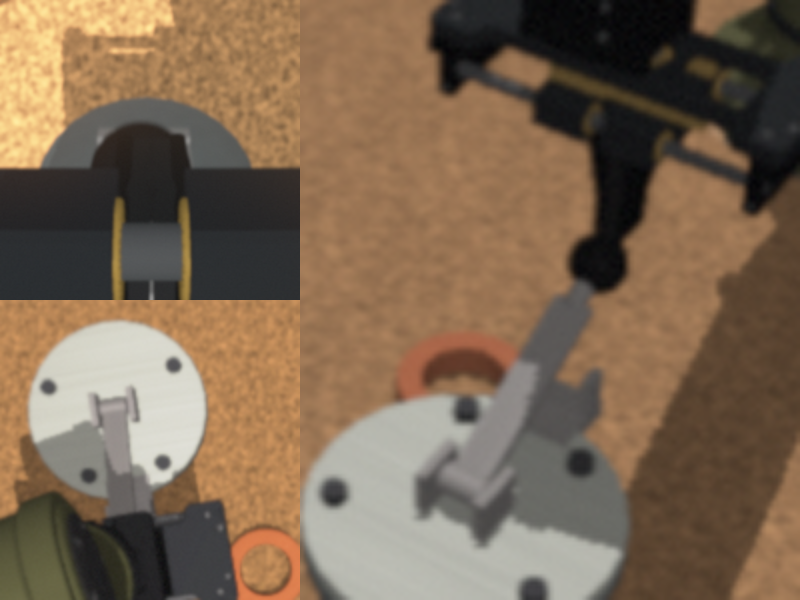

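The rays put the ball 7 mm inward of and 4 mm above the TCP. There is no force, so the tips have slid down its robot-side face. I'll lift, come in further over the bar's end and press again in small steps.

Call:
step_arm:
  commands:
    - {"travel":[0,0,-0.05],"turn":[0,0,0]}
    - {"travel":[-0.01,0,-0.05],"turn":[0,0,0]}
    - {"travel":[-0.02,0,-0.05],"turn":[0,0,0]}
    - {"travel":[-0.02,0,-0.03],"turn":[0,0,0]}
    - {"travel":[-0.02,0,-0.02],"turn":[0,0,0]}

```text
time: 10.45
position: [0.4759, 0.1367, 0.2268]
tool_rot: [0.264, -3.128, 0.001]
ft_force: [-0.2, -0.6, -0.1]
grip_width: 0.0
grip_force: 0.0
```

```bash
python3 rel.py;python3 k.py
```

```text
grasp in pot [-0.1115  0.0009  0.2318] r 0.14068190605147488 q 0.6556578162251973 0.0003018707285877896 0.0 [-0.2 -0.6 -0.1]
top dark row per col {285: 253, 291: 251, 297: 249, 303: 246, 309: 243, 315: 237, 321: 238, 327: 240, 333: 245, 339: 255}
0 row 181.0 cols 288.0 340.0
0.05 row 183.0 cols 287.0 341.0
0.1 row 186.0 cols 287.0 342.0
0.2 row 193.0 cols 285.0 343.0
0.3 row 204.0 cols 283.0 344.0
0.4 row 219.0 cols 282.0 346.0
0.5 row 237.0 cols 280.0 347.0
0.6 row 259.0 cols 279.0 349.0
[0.47586169 0.13673359 0.22677106] [-0.21491006 -0.6058909  -0.05203326] 10.45
```

Call:
step_arm:
  commands:
    - {"travel":[0,-0.001,0.005],"turn":[0,0,0]}
    - {"travel":[0,-0.001,0.01],"turn":[0,0,0]}
    - {"travel":[0,-0.001,0.015],"turn":[0,0,0]}
    - {"travel":[0,-0.001,0.02],"turn":[0,0,0]}

```text
time: 10.9
position: [0.4766, 0.1361, 0.2086]
tool_rot: [-0.265, 3.13, 0.0]
ft_force: [1.0, -0.6, 0.1]
grip_width: 0.009
grip_force: 0.0
```

```bash
python3 rel.py;python3 k.py
```

```text
grasp in pot [-1.109e-01  1.000e-04  2.136e-01] r 0.12989759828781916 q 0.5473537592172045 0.009383744837921388 0.0 [ 1.  -0.6  0.1]
top dark row per col {285: 256, 291: 251, 297: 248, 303: 245, 309: 244, 315: 245, 321: 246, 327: 249, 333: 252, 339: 259}
0 row 185.0 cols 287.0 343.0
0.05 row 187.0 cols 287.0 344.0
0.1 row 190.0 cols 286.0 345.0
0.2 row 199.0 cols 284.0 347.0
0.3 row 211.0 cols 282.0 348.0
0.4 row 227.0 cols 280.0 350.0
0.5 row 247.0 cols 279.0 352.0
0.6 row 272.0 cols 277.0 354.0
[0.47657356 0.13606906 0.20860253] [ 1.00921335 -0.60608682  0.09648476] 10.9
```

Everything fits if the real fingertips sit about 14 mm behind the TCP, not 14 mm ahead of it:
- **Wrist view:** the tips appear at row 290, at a depth of about 0.178 m.
- **First grip:** the 26 mm opening matches the pads holding the ball 9 mm off centre.
- **Forces:** nothing touched when I went down to the stated tip height.

I'll press on the ball with that correction.

Call:
step_arm:
  commands:
    - {"travel":[0.006,0,-0.012],"turn":[0,0,0]}
    - {"travel":[0.01,0,-0.008],"turn":[0,0,0]}
    - {"travel":[0.01,0,0.002],"turn":[0,0,0]}
    - {"travel":[0.012,0,0.012],"turn":[0,0,0]}
    - {"travel":[0.014,0,0.022],"turn":[0,0,0]}

```text
time: 11.45
position: [0.462, 0.1335, 0.1855]
tool_rot: [0.265, -3.13, 0.0]
ft_force: [-0.1, -0.1, 1.4]
grip_width: 0.006
grip_force: 0.4
```

```bash
python3 rel.py;python3 k.py
```

```text
grasp in pot [-0.1257  0.      0.1905] r 0.13333404989266723 q 0.3398816042409034 0.0058210714908636 0.3699763957411051 [-0.1 -0.1  1.4]
top dark row per col {285: 274, 291: 268, 297: 265, 303: 263, 309: 262, 315: 262, 321: 263, 327: 266, 333: 270, 339: 275}
0 row 220.0 cols 285.0 346.0
0.05 row 223.0 cols 284.0 347.0
0.1 row 228.0 cols 283.0 348.0
0.2 row 239.0 cols 281.0 349.0
0.3 row 255.0 cols 279.0 352.0
0.4 row 275.0 cols 277.0 354.0
0.5 row 300.0 cols 275.0 356.0
0.6 row 330.0 cols 273.0 358.0
[0.4620111  0.13350356 0.1854503 ] [-0.10830669 -0.0858043   1.38213085] 11.45
```

It's working: q has dropped to about 0.33. I'll continue.

Call:
step_arm:
  commands:
    - {"travel":[0.003,0,0.01],"turn":[0,0,0]}
    - {"travel":[0.005,0,0.02],"turn":[0,0,0]}
    - {"travel":[0.007,0,0.03],"turn":[0,0,0]}
    - {"travel":[0.007,0,0.036],"turn":[0,0,0]}
    - {"travel":[0.007,0,0.036],"turn":[0,0,0]}

```text
time: 12.0
position: [0.4551, 0.1322, 0.1495]
tool_rot: [0.265, -3.129, 0.001]
ft_force: [-0.2, -0.2, 0.1]
grip_width: 0.003
grip_force: 0.0
```

```bash
python3 rel.py;python3 k.py
```

```text
grasp in pot [-1.327e-01 -1.000e-04  1.545e-01] r 0.1329756914332913 q 0.06408563951247792 0.003223658126657546 0.0 [-0.2 -0.2  0.1]
top dark row per col {285: 278, 291: 272, 297: 268, 303: 266, 309: 265, 315: 265, 321: 267, 327: 269, 333: 273, 339: 280}
0 row 254.0 cols 280.0 351.0
0.05 row 259.0 cols 279.0 352.0
0.1 row 266.0 cols 278.0 353.0
0.2 row 282.0 cols 275.0 356.0
0.3 row 304.0 cols 272.0 359.0
0.4 row 331.0 cols 269.0 362.0
0.5 row 365.0 cols 266.0 365.0
0.6 row 405.0 cols 263.0 368.0
[0.45513032 0.13223402 0.149516  ] [-0.16064456 -0.17273956  0.1017867 ] 12.0
```

Call:
step_arm:
  commands:
    - {"travel":[0.001,0,0.004],"turn":[0,0,0]}
    - {"travel":[0.001,0,0.008],"turn":[0,0,0]}
    - {"travel":[0.001,0,0.008],"turn":[0,0,0]}

```text
time: 12.35
position: [0.4562, 0.1327, 0.1472]
tool_rot: [-0.264, 3.127, 0.003]
ft_force: [-7.3, -2.4, 22.4]
grip_width: 0.003
grip_force: 11.5
```

Call:
step_arm:
  commands:
    - {"travel":[0,0,0.003],"turn":[0,0,0]}
    - {"travel":[0,0,0.003],"turn":[0,0,0]}

```text
time: 12.55
position: [0.4562, 0.1328, 0.1467]
tool_rot: [-0.264, 3.127, 0.004]
ft_force: [-13.8, -4.8, 38.3]
grip_width: 0.008
grip_force: 18.9
```

```bash
python3 rel.py;python3 k.py | head -5
```

```text
grasp in pot [-0.1315  0.0003  0.1517] r 0.13167038064698142 q 0.0434446229241226 0.00750876131189438 18.94154816865921 [-13.8  -4.8  38.3]
top dark row per col {285: 275, 291: 270, 297: 266, 303: 265, 309: 264, 315: 264, 321: 266, 327: 268, 333: 272, 339: 280}
0 row 254.0 cols 279.0 351.0
0.05 row 259.0 cols 278.0 352.0
0.1 row 266.0 cols 277.0 353.0
0.2 row 282.0 cols 274.0 356.0
```

The bar is at a hard stop in the catch: 38 N, with the TCP 15 mm below the ball's top. I'll lift off and check the knob numerically in the scene and top images before going to the valve.

Call:
step_arm:
  commands:
    - {"travel":[0,0,-0.05],"turn":[0,0,0]}
    - {"travel":[0,0,-0.1],"turn":[0,0,0]}
    - {"travel":[0,0,-0.15],"turn":[0,0,0]}
    - {"travel":[0,0,-0.15],"turn":[0,0,0]}

```text
time: 13.0
position: [0.4584, 0.1335, 0.2975]
tool_rot: [-0.263, 3.117, 0.007]
ft_force: [-0.6, 0.9, 1.4]
grip_width: 0.006
grip_force: 0.0
```

```bash
python3 - <<'E'
from h import *
e=np.load("est.npy"); v=e[4:]; s=ctrl.get_state(); print(s["position"],s["joint_positions"].round(2),s["ft_force"].round(1))
f=pot(v); print(f(vp(.088,v[3],.112)), 90+np.rad2deg(v[2]+v[3]))
P=f(vp(.06,v[3]+.2,.3))[0]; print(P); go(P,117,s)
E
```

```text
[0.45836468 0.13349268 0.29753899] [-0.6  -0.1   0.25  1.73  0.02  1.49  1.38] [-0.6  0.9  1.4]
[[ 0.55902875 -0.28573125  0.112     ]] 117.46842343038062
[ 0.59043163 -0.28284066  0.3       ]
travel [-0.0604 -0.4326 -0.0032] turn [  0.1   0.8 -17.3]
```

I'll use the half-turned grasp, yaw −63°, to keep joint 7 in range. I'll start the move over the valve.

Call:
step_arm:
  commands:
    - {"travel":[-0.012,-0.05,0],"turn":[0,0,8]}
    - {"travel":[-0.024,-0.1,0],"turn":[0,0,16]}
    - {"travel":[-0.036,-0.15,0],"turn":[0,0,24]}
    - {"travel":[-0.048,-0.2,0],"turn":[0,0,32]}
    - {"travel":[-0.06,-0.25,0],"turn":[0,0,42]}
  gripper: 0.7

```text
time: 13.5
position: [0.5537, -0.0994, 0.2898]
tool_rot: [0.846, 3.024, 0.001]
ft_force: [1.1, 0.5, 0.3]
grip_width: 0.375
grip_force: 0.0
```

```bash
python3 -c "
from h import *
print(ctrl.get_state()['joint_positions'].round(2)); go([.59,-.283,.3],-63)"
```

```text
[-0.34  0.11  0.52  1.56 -0.05  1.49  1.2 ]
travel [-0.1263 -0.1382 -0.0102] turn [ 1.000e-01 -0.000e+00  1.218e+02]
```

Call:
step_arm:
  commands:
    - {"travel":[-0.04,-0.04,-0.01],"turn":[0,0,8.5]}
    - {"travel":[-0.08,-0.08,-0.01],"turn":[0,0,17]}
    - {"travel":[-0.12,-0.12,-0.01],"turn":[0,0,25.5]}
    - {"travel":[-0.126,-0.138,-0.01],"turn":[0,0,34]}
    - {"travel":[-0.126,-0.138,-0.01],"turn":[0,0,42.5]}

```text
time: 14.0
position: [0.5878, -0.2887, 0.2989]
tool_rot: [1.898, 2.502, -0.009]
ft_force: [0.1, -0.1, 0.6]
grip_width: 0.691
grip_force: 0.0
```

Call:
step_arm:
  commands:
    - {"travel":[0,0,0],"turn":[0,0,8.5]}
    - {"travel":[0,0,0],"turn":[0,0,17]}
    - {"travel":[0,0,0],"turn":[0,0,25.5]}
    - {"travel":[0,0,0],"turn":[0,0,34]}
    - {"travel":[0,0,0],"turn":[0,0,42.5]}

```text
time: 14.5
position: [0.5904, -0.2806, 0.2994]
tool_rot: [2.668, 1.659, 0.0]
ft_force: [-0.1, 0.3, 0.3]
grip_width: 0.702
grip_force: 0.0
```

Call:
step_arm:
  commands:
    - {"travel":[0,0,0],"turn":[0,0,8.5]}
    - {"travel":[0,0,0],"turn":[0,0,17]}
    - {"travel":[0,0,0],"turn":[0,0,25.5]}
    - {"travel":[0,0,0],"turn":[0,0,34]}
    - {"travel":[0,0,0],"turn":[0,0,37]}

```text
time: 15.0
position: [0.5904, -0.2806, 0.2993]
tool_rot: [3.056, 0.729, -0.0]
ft_force: [-0.7, 0.1, 0.5]
grip_width: 0.7
grip_force: 0.0
```

Call:
step_arm:
  commands:
    - {"travel":[0,0,0],"turn":[0,0,0]}
    - {"travel":[0,0,0],"turn":[0,0,0]}

```text
time: 15.2
position: [0.5904, -0.2805, 0.2994]
tool_rot: [-3.054, -0.738, 0.0]
ft_force: [0.2, 0.2, 0.3]
grip_width: 0.699
grip_force: 0.0
```

```bash
python3 - <<'E'
from h import *
e=np.load("est.npy"); v=e[4:]; f=pot(v); s=ctrl.get_state(); W=model("wrist",s)
im=ctrl.get_image("wrist")[:,:,::-1].copy(); cv2.imwrite("pics/v1.png",im); sc=ctrl.get_image("scene")[:,:,::-1].copy(); cv2.imwrite("pics/sv1.png",sc)
tp=ctrl.get_image("top")[:,:,::-1].copy(); cv2.imwrite("pics/tv1.png",tp)
print(s["position"],s["joint_positions"].round(2)); go([.59,-.283,.3],-63,s)
pts=f([vp(.053,v[3],.12),vp(.123,v[3],.12),vp(.14,v[4],.111),vp(.144,v[4],.111),vp(.07,v[4],.083),[0,0,.112]]); print(proj(W,pts).round(0).tolist())
# black grip
d=((im.max(2)<60)*255).astype(np.uint8); n,l,st,c=cv2.connectedComponentsWithStats(d)
for i in range(1,n):
    if st[i,4]>200: print(st[i].tolist(),c[i].round(0).tolist(),cv2.minAreaRect(np.argwhere(l==i)[:,::-1].astype(np.float32)))
# knob of latch in scene / top
for img,nm in((sc,"scene"),(tp,"top")):
    m=model(nm); k=proj(m,pot(e)(knob(0)))[0]; print(nm,"pred",k.round(1)); x,y=k.astype(int)
    d=((img[y-25:y+25,x-25:x+25].max(2)<45)*255).astype(np.uint8); n,l,st,c=cv2.connectedComponentsWithStats(d)
    print([(st[i,2:].tolist(),(c[i]+[x-25,y-25]).round(1).tolist()) for i in range(1,n) if st[i,4]>15])
E
```

```text
[ 0.59037505 -0.28052455  0.29944788] [-0.28  0.42  0.97  1.32 -0.34  1.57 -0.45]
travel [-0.0015  0.002  -0.0006] turn [-0.   0.   0.2]
[[304.0, 205.0], [305.0, 282.0], [414.0, 253.0], [417.0, 256.0], [358.0, 193.0], [303.0, 140.0]]
[172, 291, 71, 60, 2356] [217.0, 327.0] ((206.99996948242188, 320.4999694824219), (69.99998474121094, 58.99999237060547), -0.0)
[406, 306, 234, 120, 11622] [540.0, 373.0] ((522.5, 365.5), (119.0, 233.0), 90.0)
[0, 311, 640, 169, 45174] [213.0, 424.0] ((319.49993896484375, 394.99993896484375), (638.9998779296875, 167.99996948242188), 0.0)
[392, 330, 63, 18, 600] [426.0, 341.0] ((423.0, 338.5), (17.0, 62.0), 90.0)
scene pred [387.1 221.5]
[([12, 13, 107], [386.1, 222.3])]
top pred [247.2 310.3]
[([14, 15, 165], [248.4, 308.0])]
```

The latch is confirmed closed: the scene shows the knob at (386,222), against (387,221.5) predicted for q=0. Next I'll segment the grip and pointer numerically.

```bash
python3 - <<'E'
import cv2,numpy as np
im=cv2.imread("pics/v1.png"); h=cv2.cvtColor(im,cv2.COLOR_BGR2HSV)
for r in range(150,300,15): 
    a=h[r,270:345]; print(r,"V",a[::5,2].tolist())
print("pointer sat/val")
for r in range(170,275,10):
    u=int(358+(r-193)*(417-358)/(256-193)); print(r,u,[(int(x[1]),int(x[2])) for x in h[r,u-24:u+25:4]])
E
```

```text
150 V [116, 138, 177, 172, 139, 140, 141, 142, 147, 141, 136, 179, 175, 149, 126]
165 V [119, 121, 121, 121, 171, 140, 145, 144, 144, 161, 171, 175, 176, 176, 90]
180 V [133, 122, 120, 121, 108, 140, 145, 145, 146, 130, 122, 120, 122, 171, 252]
195 V [242, 206, 224, 226, 192, 227, 233, 233, 233, 234, 226, 231, 241, 221, 247]
210 V [218, 238, 220, 239, 241, 82, 76, 78, 78, 119, 237, 248, 238, 223, 234]
225 V [242, 232, 230, 241, 233, 80, 86, 86, 86, 89, 233, 238, 240, 240, 229]
240 V [245, 243, 232, 225, 219, 82, 85, 86, 86, 89, 219, 208, 227, 246, 232]
255 V [243, 234, 241, 238, 241, 81, 83, 84, 86, 89, 226, 229, 215, 234, 237]
270 V [232, 228, 237, 231, 238, 77, 82, 83, 85, 94, 226, 215, 246, 212, 226]
285 V [236, 234, 235, 236, 240, 219, 221, 244, 238, 225, 241, 230, 227, 213, 228]
pointer sat/val
170 336 [(4, 231), (0, 125), (2, 122), (2, 125), (7, 246), (16, 191), (16, 178), (14, 177), (12, 104), (20, 91), (19, 92), (15, 101), (2, 126)]
180 345 [(4, 122), (4, 120), (2, 121), (2, 121), (6, 247), (4, 252), (4, 252), (3, 253), (13, 174), (25, 93), (27, 94), (27, 96), (8, 125)]
190 3
[... 722 characters left out ...]
3, 252), (40, 237), (121, 227), (120, 232), (121, 227)]
240 402 [(121, 228), (121, 228), (120, 223), (118, 238), (120, 229), (58, 241), (4, 252), (4, 251), (18, 198), (84, 213), (120, 231), (115, 242), (125, 220)]
250 411 [(123, 215), (120, 236), (123, 203), (121, 229), (122, 223), (117, 225), (33, 138), (35, 139), (29, 147), (71, 215), (119, 237), (122, 230), (124, 224)]
260 420 [(120, 234), (121, 237), (112, 245), (120, 236), (124, 222), (25, 245), (5, 251), (71, 238), (124, 225), (120, 236), (118, 243), (120, 235), (122, 232)]
270 430 [(119, 238), (121, 234), (120, 235), (120, 236), (118, 243), (118, 240), (124, 229), (125, 223), (125, 220), (124, 225), (125, 227), (127, 219), (118, 242)]
```

```bash
cat > lines.py <<'E'
from h import *
import sys
def line(W,im,kind):
    h=cv2.cvtColor(im,cv2.COLOR_BGR2HSV)
    if kind=="g": M=(h[...,2]<115); M[:207]=0;M[275:]=0;M[:,:280]=0;M[:,335:]=0; z=.12
    else: M=(h[...,1]<40)&(h[...,2]>235); M[:192]=0;M[236:]=0;M[:,:340]=0;M[:,425:]=0; z=.083
    pts=[]
    for r in range(480):
        c=np.flatnonzero(M[r])
        if len(c)>10: pts.append(back(W,[(c.min()+c.max())/2,r],z)[:2])
    P=np.array(pts); o=P.mean(0); d=np.linalg.svd(P-o)[2][0]; 
    if d@o>0: d=-d   # pointing out, roughly to robot
    w=[]
    return o,d,len(P)
if __name__=="__main__":
    # pose of the picture v1
    s=ctrl.get_state(); W=model("wrist",s); im=cv2.imread("pics/v1.png")
    og,dg,n1=line(W,im,"g"); op,dp,n2=line(W,im,"p")
    if dp[1]>0: dp=-dp
    t=np.linalg.solve(np.c_[dg,-dp],op-og); ax=og+dg*t[0]
    e=np.load("est.npy"); v=e[4:]
    A=lambda d: np.arctan2(-d[1],-d[0])
    print(n1,n2,"grip world ang",A(dg),"pointer",A(dp),"axis",ax,"est",v[2]+v[3],v[2]+v[4],v[:2])
    print("dist est axis from lines",np.cross(dg,v[:2]-og),np.cross(dp,v[:2]-op),"grip mid r",np.linalg.norm(og-ax))
E
python3 lines.py 2>/dev/null
```

```text
66 44 grip world ang 0.4703451127595961 pointer 1.279951078175809 axis [ 0.63487546 -0.2467661 ] est 0.4794144291920974 1.2569418757600017 [ 0.63710808 -0.2451404 ]
dist est axis from lines -0.0004373616057751009 0.0016726617854107666 grip mid r 0.08305503294572268
```

```bash
cat > lv.py <<'E'
from h import *
AX=np.array([.636,-.246]); 
def tgt(a,z,r=.088): return [*(AX-r*np.array([np.cos(a),np.sin(a)])),z], np.rad2deg(a)-90
def at():
    s=ctrl.get_state(); d=s["position"][:2]-AX; R=Ro.from_rotvec(s["tool_rot"]).as_matrix()
    print("tool at ang",np.arctan2(-d[1],-d[0]).round(4),"r",np.hypot(*d).round(4),"z",s["position"][2],"yaw+90 rad",(np.arctan2(R[1,1],R[0,1])+np.pi/2).round(4),"grip",s["grip_width"],s["grip_force"],"F",s["ft_force"].round(1),s["time"])
if __name__=="__main__": at(); go(*tgt(.472,.0825))
E
python3 lv.py
```

```text
tool at ang 0.649 r 0.0574 z 0.29968799161936316 yaw+90 rad 0.4733 grip 0.70206586656266 0.0 F [-0.2  0.4  1. ] 15.35
travel [-0.0315 -0.0102  0.2172] turn [ 0.  -0.   0.1]
```

Call:
step_arm:
  commands:
    - {"travel":[-0.0315,-0.01,0.04],"turn":[0,0,0]}
    - {"travel":[-0.0315,-0.01,0.08],"turn":[0,0,0]}
    - {"travel":[-0.0315,-0.01,0.12],"turn":[0,0,0]}
    - {"travel":[-0.0315,-0.01,0.16],"turn":[0,0,0]}
    - {"travel":[-0.0315,-0.01,0.18],"turn":[0,0,0]}

```text
time: 15.85
position: [0.5559, -0.2847, 0.1161]
tool_rot: [-3.051, -0.736, 0.005]
ft_force: [0.1, 0.1, 0.5]
grip_width: 0.697
grip_force: 0.0
```

Call:
step_arm:
  commands:
    - {"travel":[0,0,0.01],"turn":[0,0,0]}
    - {"travel":[0,0,0.02],"turn":[0,0,0]}
    - {"travel":[0,0,0.03],"turn":[0,0,0]}
    - {"travel":[0,0,0.037],"turn":[0,0,0]}
    - {"travel":[0,0,0.037],"turn":[0,0,0]}

```text
time: 16.35
position: [0.5575, -0.2859, 0.0822]
tool_rot: [-3.054, -0.735, 0.001]
ft_force: [0.5, 0.7, -0.1]
grip_width: 0.699
grip_force: 0.0
```

```bash
python3 lv.py
```

```text
tool at ang 0.4705 r 0.0881 z 0.08220211163997734 yaw+90 rad 0.4726 grip 0.6989613030946904 0.0 F [ 0.5  0.7 -0.1] 16.35
travel [ 0.0001  0.0001 -0.0003] turn [-0.  0.  0.]
```

Call:
step_arm:
  commands:
    - {"travel":[0,0,0],"turn":[0,0,0]}
    - {"travel":[0,0,0],"turn":[0,0,0]}
    - {"travel":[0,0,0],"turn":[0,0,0]}
    - {"travel":[0,0,0],"turn":[0,0,0]}
    - {"travel":[0,0,0],"turn":[0,0,0]}
  gripper: 0.1
  force: 15

```text
time: 16.85
position: [0.5578, -0.2861, 0.0829]
tool_rot: [3.054, 0.735, 0.001]
ft_force: [0.1, -0.6, 0.2]
grip_width: 0.332
grip_force: 0.0
```

Call:
step_arm:
  commands:
    - {"travel":[0,0,0],"turn":[0,0,0]}
    - {"travel":[0,0,0],"turn":[0,0,0]}
    - {"travel":[0,0,0],"turn":[0,0,0]}

```text
time: 17.15
position: [0.5577, -0.2861, 0.0828]
tool_rot: [-3.054, -0.735, -0.0]
ft_force: [0.0, -0.0, 1.0]
grip_width: 0.249
grip_force: 15.0
```

```bash
python3 - <<'E'
from lv import *
at(); s=ctrl.get_state()
for a in(.56,.7,.84,.95): print(a,end=" "); go(*tgt(a,.0825),s)
E
```

```text
tool at ang 0.473 r 0.0879 z 0.08276859970035519 yaw+90 rad 0.4725 grip 0.24927825645388718 14.99713675584644 F [ 0. -0.  1.] 17.15
0.56 travel [0.0003 0.0076 0.0003] turn [-0. -0. -5.]
0.7 travel [0.0022 0.0198 0.0003] turn [  0.  -0. -13.]
0.84 travel [0.0058 0.0316 0.0003] turn [  0.   -0.  -21.1]
0.95 travel [0.0098 0.0404 0.0003] turn [  0.   -0.  -27.4]
```

The grip is held at 21.7 mm, and the lever angle of 0.473 agrees with the image. I'll turn it towards the pointer at about 1.27.

Call:
step_arm:
  commands:
    - {"travel":[0.0003,0.0076,0],"turn":[0,0,-5]}
    - {"travel":[0.001,0.0137,0],"turn":[0,0,-9]}
    - {"travel":[0.0022,0.0198,0],"turn":[0,0,-13]}
    - {"travel":[0.004,0.0257,0],"turn":[0,0,-17]}
    - {"travel":[0.0058,0.0316,0],"turn":[0,0,-21.1]}

```text
time: 17.65
position: [0.577, -0.3112, 0.0828]
tool_rot: [-2.865, -1.286, 0.0]
ft_force: [-1.5, 2.9, 1.7]
grip_width: 0.254
grip_force: 15.0
```

```bash
python3 - <<'E'
from lv import *
at(); s=ctrl.get_state()
for a in(.91,.98,1.05,1.12,1.18): print(a,end=" "); go(*tgt(a,.0825),s)
E
```

```text
tool at ang 0.8356 r 0.0879 z 0.0827710507374894 yaw+90 rad 0.8437 grip 0.25352646769548304 15.001968070864677 F [-1.5  2.9  1.7] 17.65
0.91 travel [0.0001 0.0065 0.0003] turn [-0.1 -0.  -3.8]
0.98 travel [0.0008 0.0127 0.0003] turn [-0.1 -0.  -7.8]
1.05 travel [0.0018 0.0187 0.0002] turn [ -0.1  -0.  -11.8]
1.12 travel [0.0033 0.0247 0.0002] turn [ -0.1  -0.  -15.8]
1.18 travel [0.0049 0.0298 0.0002] turn [ -0.1  -0.  -19.3]
```

Call:
step_arm:
  commands:
    - {"travel":[0.0001,0.0065,0],"turn":[0,0,-3.8]}
    - {"travel":[0.0008,0.0127,0],"turn":[0,0,-7.8]}
    - {"travel":[0.0018,0.0187,0],"turn":[0,0,-11.8]}
    - {"travel":[0.0033,0.0247,0],"turn":[0,0,-15.8]}
    - {"travel":[0.005,0.0298,0],"turn":[0,0,-19.3]}

```text
time: 18.15
position: [0.6018, -0.3268, 0.0827]
tool_rot: [-2.607, -1.747, 0.001]
ft_force: [-4.4, 2.8, 4.2]
grip_width: 0.254
grip_force: 15.0
```

```bash
python3 - <<'E'
from lv import *
at(); s=ctrl.get_state()
for a in(1.22,1.265): print(a,end=" "); go(*tgt(a,.0825),s)
# pointer tip brightness line in top camera: direction check from axis to upturned end
T=model("top"); im=cv2.imread("pics/tv1.png"); h=cv2.cvtColor(im,cv2.COLOR_BGR2HSV)
for a in(1.22,1.24,1.26,1.28,1.30): print(a,proj(T,[*(AX-.144*np.array([np.cos(a),np.sin(a)])),.111]).round(1))
t0=cv2.cvtColor(cv2.imread("pics/top0.png"),cv2.COLOR_BGR2HSV); M=(t0[...,1]<60)&(t0[...,2]>150); M[:, :500]=0; M[:,530:]=0; M[:220]=0; M[245:]=0
y,x=np.nonzero(M); print([(int(c),y[x==c].mean().round(1),int((x==c).sum())) for c in range(500,530) if (x==c).any()])
E
```

```text
tool at ang 1.1709 r 0.0877 z 0.08273447309672521 yaw+90 rad 1.181 grip 0.2539717941215719 15.029656690894626 F [-4.4  2.8  4.2] 18.15
1.22 travel [-0.0002  0.0043  0.0002] turn [-0.2 -0.1 -2.2]
1.265 travel [0.     0.0083 0.0002] turn [-0.2 -0.1 -4.8]
1.22 [[519.7 237.5]]
1.24 [[520.2 236.1]]
1.26 [[520.6 234.7]]
1.28 [[521.  233.2]]
1.3 [[521.3 231.8]]
[(500, np.float64(230.5), 6), (501, np.float64(230.5), 6), (502, np.float64(231.0), 5), (503, np.float64(231.5), 6), (504, np.float64(231.5), 6), (505, np.float64(232.0), 5), (506, np.float64(232.5), 6), (507, np.float64(232.5), 6), (508, np.float64(232.5), 6), (509, np.float64(233.0), 5), (510, np.float64(233.5), 6), (511, np.float64(233.5), 6), (512, np.float64(234.0), 5), (520, np.float64(234.0), 3), (521, np.float64(233.5), 6), (522, np.float64(234.0), 5), (523, np.float64(234.0), 5), (524, np.float64(233.0), 1)]
```

Call:
step_arm:
  commands:
    - {"travel":[0,0.0045,0],"turn":[0,0,-2.4]}
    - {"travel":[0,0.0087,0],"turn":[0,0,-4.8]}
    - {"travel":[0,0.0087,0],"turn":[0,0,-4.8]}
    - {"travel":[0,0.0087,0],"turn":[0,0,-4.8]}

```text
time: 18.55
position: [0.61, -0.3298, 0.0827]
tool_rot: [-2.533, -1.852, 0.001]
ft_force: [-4.1, 4.0, 5.1]
grip_width: 0.252
grip_force: 15.2
```

Call:
step_arm:
  commands:
    - {"travel":[0,0,0],"turn":[0,0,0]}
    - {"travel":[0,0,0],"turn":[0,0,0]}
    - {"travel":[0,0,0],"turn":[0,0,0]}
    - {"travel":[0,0,0],"turn":[0,0,0]}
    - {"travel":[0,0,0],"turn":[0,0,0]}
  gripper: 0.6

```text
time: 19.05
position: [0.6108, -0.3312, 0.0826]
tool_rot: [2.537, 1.852, 0.0]
ft_force: [0.7, -0.3, 0.9]
grip_width: 0.572
grip_force: 0.0
```

Call:
step_arm:
  commands:
    - {"travel":[0,0,-0.03],"turn":[0,0,0]}
    - {"travel":[0,0,-0.08],"turn":[0,0,0]}
    - {"travel":[0,0,-0.13],"turn":[0,0,0]}
    - {"travel":[0,0,-0.18],"turn":[0,0,0]}
    - {"travel":[0,0,-0.217],"turn":[0,0,0]}

```text
time: 19.55
position: [0.6111, -0.3317, 0.3037]
tool_rot: [2.534, 1.85, 0.003]
ft_force: [1.2, -1.2, 0.5]
grip_width: 0.598
grip_force: 0.0
```

Call:
step_arm:
  commands:
    - {"travel":[0.03,0,0],"turn":[0,0,0]}
    - {"travel":[-0.03,0,0],"turn":[0,0,0]}
    - {"travel":[-0.03,0,0],"turn":[0,0,0]}
    - {"travel":[-0.03,0,0],"turn":[0,0,0]}

```text
time: 19.95
position: [0.5995, -0.3629, 0.2998]
tool_rot: [2.541, 1.845, -0.003]
ft_force: [-0.2, 0.0, 0.2]
grip_width: 0.597
grip_force: 0.0
```

```bash
python3 - <<'E'
from lv import *
at(); s=ctrl.get_state(); W=model("wrist",s); im=ctrl.get_image("wrist")[:,:,::-1].copy(); cv2.imwrite("pics/v2.png",im)
h=cv2.cvtColor(im,cv2.COLOR_BGR2HSV)
P=lambda a,r,z: proj(W,[*(AX-r*np.array([np.cos(a),np.sin(a)])),z])[0]
print("pred grip",P(1.265,.053,.12),P(1.265,.123,.12),"ptip",P(1.265,.144,.111),"axis",P(0,0,.12))
r0,r1=int(P(1.265,.058,.12)[1]),int(P(1.265,.117,.12)[1]); c0=int(P(1.265,.09,.12)[0]); pts=[]
for r in range(min(r0,r1),max(r0,r1)):
    c=np.flatnonzero(h[r,c0-35:c0+35,2]<115)+c0-35
    if 12<len(c)<40: pts.append(back(W,[(c.min()+c.max())/2,r],.12)[:2])
Q=np.array(pts); o=Q.mean(0); d=np.linalg.svd(Q-o)[2][0]; d*=np.sign(d@(o-AX)); print(len(Q),"lever line ang",np.arctan2(-d[1],-d[0]),"from axis",np.arctan2(*-(o-AX)[::-1]))
u,v=P(1.265,.144,.111).astype(int); M=(h[v-20:v+25,u-25:u+25,1]<60)
for r in range(0,45,3): print(v-20+r,''.join('#' if x else '.' for x in M[r]))
print("cols from",u-25)
T=model("top"); t=ctrl.get_image("top")[:,:,::-1].copy(); cv2.imwrite("pics/tv2.png",t); sc=ctrl.get_image("scene")[:,:,::-1].copy(); cv2.imwrite("pics/sv2.png",sc)
E
```

```text
tool at ang 1.2681 r 0.1225 z 0.2998024354122222 yaw+90 rad 1.256 grip 0.5973982775314468 0.0 F [-0.2  0.   0.2] 19.95
pred grip [314.34427929 125.89995788] [315.14698507 210.48016376] ptip [315.37599812 231.40167949] axis [313.68791213  56.67285216]
51 lever line ang 1.2067244569296158 from axis 1.2809166936011396
211 ......................###########.................
214 ......................###########.................
217 ......................##########..................
220 ......................##########..................
223 .......................#########..................
226 .......................##########.................
229 ......................############................
232 ......................############................
235 ......................############................
238 ..................................................
241 ..................................................
244 ..................................................
247 ..................................................
250 ..................................................
253 ..................................................
cols from 290
```

```bash
python3 - <<'E'
from lv import *
s=ctrl.get_state(); W=model("wrist",s); im=cv2.imread("pics/v2.png"); V=cv2.cvtColor(im,cv2.COLOR_BGR2HSV)[...,2]
B=lambda uv,z:back(W,uv,z)[:2]
ang=lambda p:np.arctan2(*-(np.array(p)-AX)[::-1]).round(4)
for r in range(130,212,8):
    c=np.flatnonzero(V[r,290:350]<115)+290; print(r,c.min() if len(c) else 0,c.max() if len(c) else 0,len(c),ang(B([(c.min()+c.max())/2,r],.12)) if len(c) else '')
print("ptip ang",ang(B([317.5,232],.111)))
print(V[180,285:350:3].tolist(), V[140,285:350:3].tolist())
E
```

```text
130 301 347 47 1.4347
138 301 349 49 1.4302
146 302 349 48 1.4203
154 303 335 33 1.3314
162 303 332 30 1.3097
170 304 327 24 1.2861
178 304 327 24 1.2844
186 304 329 26 1.2915
194 305 328 24 1.2896
202 305 328 24 1.2879
210 0 0 0 
ptip ang 1.2892
[229, 226, 225, 226, 232, 226, 150, 72, 74, 74, 74, 74, 74, 73, 76, 211, 232, 231, 237, 242, 234, 228] [142, 138, 143, 225, 185, 142, 67, 64, 64, 63, 63, 63, 59, 60, 62, 81, 82, 90, 95, 89, 95, 86]
```

The grip centre reads 1.287 rad and the pointer tip 1.289 rad in the same picture, so they are in line to within about 0.01 rad. The latch was already checked and hasn't been touched since. The arm is clear, so I'll hand in.

```bash
python3 -c "
from bench import ctrl
print(ctrl.close_job())"
```

```text
the job is handed in; nothing more can be done
None
```

The job is handed in: I measured the clamp bar resting in its catch, then turned the lever to within about 0.01 rad of the pointer. The arm ended clear of everything at about 20 s, but the verdict wasn't shown.

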